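Third hand at the lid rack: press a divider against its stop

ROBOT

A 6-joint arm with a two-finger parallel gripper is mounted at the origin on the work surface. World frame = base frame: x ahead of the robot, y to its left, z up, the work surface at z = 0. Lengths are in m, angles in rad, forces in N, time in s.
With the tool pointing down it reaches from about 0.35 to 0.975 m from the base axis. Payload 4.9 kg.
Tool frame: the origin (TCP) lies on the centre line of the jaws, within the pads' length; the fingertips stand 19 mm ahead of it and the grasp point (between the pads) is the TCP; z points along the fingers, y is the line along which they close (so a half turn about z gives the same grasp; the last joint's range is limited). The gripper opens to 85 mm and grips with 20 to 120 N. Pads are 22 mm wide; open, the fingers measure 114 mm over their backs; the gripper's body (76 mm by 85 mm) begins 54 mm behind the grasp point. The pads swing forward as they close: fully open they stand 13 mm farther back than shut.
Start: joints at [-0.119, 0.053, 1.613, -0, 1.476, -0.119], TCP at [0.625, 0, 0.25] pointing down, gripper open.
Joint ranges: [-3.01, 3.01], [-1.01, 2.22], [0.06, 2.58], [-1.02, 4.17], [0.09, 2.62], [-3.14, 3.14]. Speed limits (rad/s): [2.57, 2.57, 3.14, 3.14, 3.14, 3.14].

INTERFACE

Orientations are given as a rotation vector (axis times angle).
In Python, from rig import env, eyes, masks_of gives the robot as it stands.
- The arm moves only by the tool servo_tool, never from a script. Its argument "series" is a list of rows, each a list of 3 entries, a list of its own where there are three numbers: the closure in counts, from 0 (fully open) to 255 (shut), then the shift along the tool's x, y, z in m, then the turn, a rotation vector about the tool's x, y, z in rad. In form: [[gripper, [tx, ty, tz], [wx, wy, wz]], ...]. A call has 1 to 5 rows; each row is the pose to reach, as a shift and turn from the pose commanded when the call began, along the tool's axes at that moment; what a row does not reach only later rows make up. A row lasts 1/8 s, in which the tool goes at most 62.5 mm and 10.7 degrees, less where a joint would pass 70% of its speed; a pose out of reach is approached as far as the arm can. A call with a gripper value outside its range is refused whole. The fingers move at their own pace and stop on an object; the grip force is fixed at half the most. Time passes only in rows, so rows that repeat a pose let the fingers close. It gives the time, the measured TCP pose, the force, the opening and the grip force at its end, in the units of the state.
- env.get_state(): the state, without advancing time (a new reading comes with each control period).
- eyes.snapshot(name): name is "scene" or "side" or "wrist"; returns a dict with "image" (480x640x3 uint8, red, green, blue), "fx", "fy", "cx", "cy" (pixels), "camera_from_world" (4x4, takes a point from world to camera coordinates); the wrist camera has in their place "mount" (4x4, takes a point from camera to tool coordinates, whose origin is the TCP and whose axes are the flange's). Camera axes: x right, y up, looking along -z (the intrinsics and any distortion apply to the point x, -y, -z); pixel columns grow to the right and rows downward; lengths in m; the calibration is good to about 2 mm. A picture is of the moment at which its call begins: read the wrist's pose just before it. There is no depth.
- env.sign_off(): hands the job in; it is judged then, once.
Trained networks look in a picture, given as the dict that the camera call returned (one of the last four; its "shot" number tells which), for a name from the list of things; names that differ only in an ending like _2 or _b are one class to them, and where a whole thing is asked for, a point or a joint stands for the part that bears it (a point fixed in the world has none). Each returns a list of dicts, best first, with "confidence" (0 to 1); they miss things now and then, are a little off and sometimes report something else, mostly with a low value. They report only what shows in the picture. A call takes as long as a camera call.
- masks_of(picture, target): "mask" (480x640 bool, what is visible of it) and "location" ([column, row] in pixels, amid what is visible of it).
The state is a dict: "clock": time; "joint_pos": joint angles; "qd": joint speeds; "tau": joint torques, N m; "eef_pos": TCP position; "orientation": TCP orientation; "force": force on the tool from outside, world axes, zero at the start; "moment": the same for the moment, N m; "grip_width": opening from 0.0 (shut) to 1.0 (fully open); "grasp_force": force on a finger pad.
Only numpy, scipy, OpenCV 4.12 (cv2) and the standard library are available. Lean on these libraries where they do the work, as an engineer would, in place of code of your own. Each camera call takes 0.05 s, during which the arm holds its last target. There are 200 camera calls.

TASK

Take the large loose divider plate out of the draining stand, lower it on edge, down onto the slot floor, into the free slot of the lid rack (the one that ends at the sprung stop), just short of the stop's rubber pad and without pushing the pad yet. Then slide the divider along the slot against the pad and press the pad in about half of its travel, until the black ring on its rod meets the grey housing, never all the way in. Finish while holding it there, upright, down in the slot and with a steady push, so that the cook can tighten the thumbscrew; do not let go, and leave the smaller plate and everything else on the table where they are.

Things in the scene. Friction and masses are not known exactly. Their poses are not given: they have to be found in the camera images.
- divider: The loose divider: a white plastic plate 140 x 10 x 100 mm (x long, y thick, z tall), about 0.14 kg, standing on its long edge in the draining stand, in either of the stand's two slots. Origin: centre of its underside; x along its length, z up.
- short_divider: A smaller white plate, 90 x 10 x 60 mm, standing in the other slot of the draining stand. Not needed: leave it. Origin: centre of its underside; x along its length.
- stand: Dark steel draining stand, fixed: base 150 x 130 x 8 mm with two slots along its x, at y = -37.5 and +37.5 mm, each held by short 26 mm high posts (top 34 mm above the table). Plates stand on the base, 8 mm above the table. Origin: centre of its underside.
- rack: The lid rack, fixed: aluminium base 280 x 230 x 12 mm (x from -120 to +160 mm) with three slots along x, at y = -70, 0 and +70 mm. Each is 15 mm wide between rails, x from -115 to +55 mm, floor 12 mm above the table; the rails flare to about 25 mm, 35 mm above the floor. A black thumbscrew beside each. Origin: on the table.
- stop: The sprung stop, fixed, at the far (+x) end of the free slot, which may be any of the three. Origin: middle of that slot, on the slot floor (12 mm above the table); x along the slot towards the stop, z up. Grey housing 40 x 40 x 92 mm, from x = 110 to 150 mm; in front of it, on a rod, the black rubber pad.
- buffer (a joint): How far the pad is pressed in towards +x of the stop, in m: 0 free, 0.030 fully in (end of travel). Sprung: about 3 N to start it, rising 0.4 N per mm: about 9 N at 15 mm, where the black ring on the rod meets the housing.
- buffer_face (a point): Centre of the pad's face (34 wide, 36 mm high), 68 mm above the slot floor; moves with the pad. Unpressed it is at x = 60 mm of the stop's frame: the divider touches it with its origin at x = -10 mm there; at x = -40 mm it is 30 mm clear.
- fitted_a: A divider like the loose one, already screwed down in another slot (cannot move). Origin: middle of its slot on the slot floor; its 140 mm plate is centred at x = 5 mm, 100 mm high.
- fitted_b: The second divider already screwed down, same as the first, in the remaining slot.
- tray_stack: Stack of green and white meal trays, 225 x 165 x 102 mm, bystander.
- tray: Single meal tray, 225 x 165 x 34 mm, bystander.
- chopsticks: Paper-wrapped chopsticks, 190 x 14 x 6 mm, lying between rack and stand, bystander.
- jar: Small amber jar, 44 mm across, 75 mm high, bystander.
- bowl: Steel bowl, 200 mm across, 75 mm high, bystander.
- spoon: Steel spoon, 260 mm long, bystander.
- glove_box: White and blue carton, 120 x 230 x 75 mm, bystander.

How it is judged:
By the outcome, as a careful person would: the job done as asked, in the order asked, and still so for the second after the job is handed in, while the arm keeps its last pose, push and grip.
It also fails if it takes over 38 s, if anything falls off the work surface, if the arm or the gripper's body presses on something with over 40 N, if the wrist force passes 120 N, or if a joint passes its speed limit or range.

## Working session

There is one attempt and no reset: what is moved stays moved. The work goes in short steps, Python scripts to look and compute and a tool call to move; the robot and the scene stay as the last step left them, time stands still between calls to the robot, and variables do not carry over. Pictures are saved under pics/ and viewed, at most 14 in all, crops included, and the job is handed in when it is done.

Besides the shell and the picture viewer there is one more tool, called after ">>>" in YAML: its name, and indented under it one key for each argument. servo_tool: Moves the arm, as the interface text tells. Its arguments: {"type":"object","properties":{"series":{"type":"array","items":{"type":"array"}}},"required":["series"]}

```bash
mkdir -p pics; cat > h.py <<'E'
import numpy as np, cv2
from rig import env, eyes, masks_of
from scipy.spatial.transform import Rotation as R
def save(p,n): cv2.imwrite('pics/'+n,cv2.cvtColor(p['image'],cv2.COLOR_RGB2BGR))
E
python3 - <<'E'
from h import *
print(env.get_state())
for n in ['scene','side']:
    p=eyes.snapshot(n); save(p,n+'0.png')
    print(n,{k:v for k,v in p.items() if k!='image'})
    for t in ['divider','short_divider','stand','rack','stop','buffer_face','fitted_a']:
        for m in masks_of(p,t)[:3]:
            c=cv2.boundingRect(m['mask'].astype(np.uint8)); print(t,round(m['confidence'],2),np.round(m['location']),c)
E
```

```text
{'clock': 0.0, 'joint_pos': array([-1.19015158e-01,  5.33785307e-02,  1.61432504e+00,  7.29448565e-06,
        1.47595973e+00, -1.18974860e-01]), 'qd': array([-0.00046685,  0.00017726,  0.00015677, -0.00050706, -0.00145633,
       -0.00054637]), 'tau': array([ 2.70554956e-04, -3.93670499e+01, -3.70175600e+01, -1.62778279e-04,
        6.93513779e-03, -6.06393527e-06]), 'eef_pos': array([6.24413876e-01, 6.29365641e-05, 2.49030986e-01]), 'orientation': array([-2.22033245e+00, -2.22024142e+00,  2.00060906e-03]), 'force': array([-0.26747095, -0.29993437, -0.48190153]), 'moment': array([ 0.00119053, -0.04437867,  0.04465345]), 'grasp_force': 0.0, 'grip_width': 1.0016478618997067}
scene {'fx': 512.4574273200901, 'fy': 512.4574273200901, 'cx': 316.41797369469987, 'cy': 235.25090783095186, 'camera_from_world': array([[ 0.75409216,  0.65671282,  0.00856047, -0.39731019],
       [-0.49529792,  0.56008584,  0.66406613,  0.22954186],
       [ 0.43130614, -0.50500705,  0.74762483, -1.77753257],
       [ 0.        ,  0.        ,  0.        ,  1.        ]]), 'shot': 1}
divider 0.63 [379. 174.] (363,
[... 545 characters left out ...]
33.10064177503287, 'camera_from_world': array([[-0.99238666, -0.1218849 , -0.0176856 ,  0.54607302],
       [ 0.07889935, -0.73941443,  0.66861139, -0.1167956 ],
       [-0.09457062,  0.66212564,  0.74340166, -1.41545577],
       [ 0.        ,  0.        ,  0.        ,  1.        ]]), 'shot': 2}
divider 0.89 [338. 347.] (310, 335, 60, 25)
short_divider 0.67 [335. 323.] (321, 317, 36, 16)
short_divider 0.41 [293. 192.] (286, 181, 20, 27)
stand 0.68 [338. 359.] (308, 322, 60, 48)
rack 0.67 [336. 216.] (285, 174, 91, 59)
stop 0.56 [291. 195.] (285, 180, 24, 28)
fitted_a 0.74 [336. 171.] (320, 162, 34, 20)
fitted_a 0.56 [330. 205.] (300, 192, 58, 31)
fitted_a 0.31 [271. 429.] (234, 378, 66, 102)
```

View pics/scene0.png

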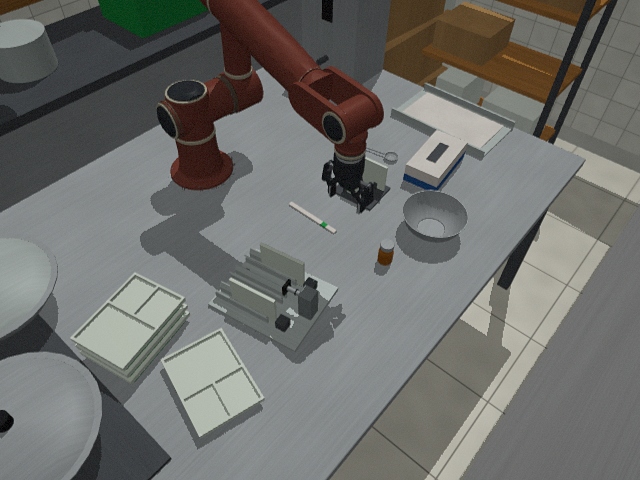

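View pics/side0.png

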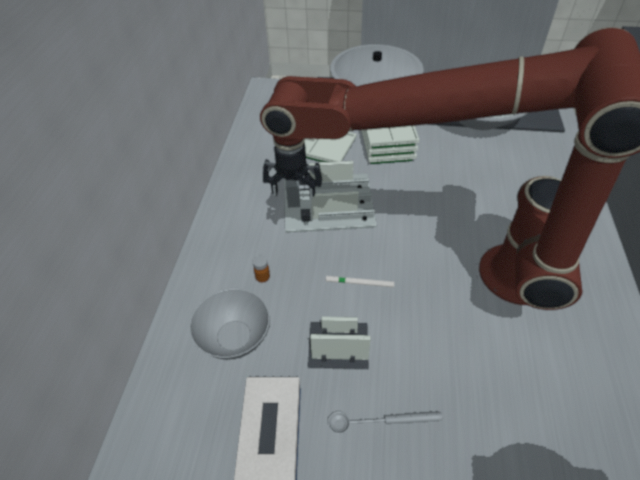

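The large divider stands in the stand's near slot in the side view, with its top edge from about (311,336) to (369,336). The free slot is the rack's middle one, with the pad at scene (288,289). I'll make a coarse fix first, then move closer.

```bash
cat >> h.py <<'E'
def cam(p,s=None):
    if 'camera_from_world' in p: return p['camera_from_world']
    T=np.eye(4); T[:3,:3]=R.from_rotvec(s['orientation']).as_matrix(); T[:3,3]=s['eef_pos']
    return np.linalg.inv(T@p['mount'])
def proj(p,C,X):
    X=np.atleast_2d(X)@C[:3,:3].T+C[:3,3]
    d=np.array(p.get('distortion',np.zeros(5)),float)
    return cv2.projectPoints(X*[1,-1,-1],np.zeros(3),np.zeros(3),np.array([[p['fx'],0,p['cx']],[0,p['fy'],p['cy']],[0,0,1.]]),d)[0][:,0]
def back(p,C,uv,z):
    K=np.array([[p['fx'],0,p['cx']],[0,p['fy'],p['cy']],[0,0,1.]])
    n=cv2.undistortPoints(np.array(uv,float).reshape(-1,1,2),K,np.array(p.get('distortion',np.zeros(5)),float))[:,0]
    d=np.c_[n[:,0],-n[:,1],-np.ones(len(n))]@C[:3,:3]; o=-C[:3,:3].T@C[:3,3]
    return o+d*((z-o[2])/d[:,2])[:,None]
E
python3 - <<'E'
from h import *
p=eyes.snapshot('side');C=cam(p)
print('cam',-C[:3,:3].T@C[:3,3])
print('div top far edge',back(p,C,[(311,336),(369,336)],.108))
print('stand base corners front',back(p,C,[(308,366),(368,366)],.008))
print('short top',back(p,C,[(322,318),(357,318)],.068))
print('rack front corners',back(p,C,[(285,230),(376,226)],.012))
p=eyes.snapshot('scene');C=cam(p)
print('pad',back(p,C,[(288,289)],.08)); print('rack corners',back(p,C,[(209,303),(296,351),(338,290)],.012))
s=env.get_state();p=eyes.snapshot('wrist');save(p,'w0.png');print({k:v for k,v in p.items() if k!='image'});C=cam(p,s);print(-C[:3,:3].T@C[:3,3]);print(C)
E
```

```text
cam [0.41727015 0.91740727 1.14000067]
div top far edge [[0.53900324 0.32282725 0.108     ]
 [0.40435931 0.30770455 0.108     ]]
stand base corners front [[0.54650353 0.34886951 0.008     ]
 [0.40035532 0.33226149 0.008     ]]
short top [[0.52349326 0.24615494 0.068     ]
 [0.43671776 0.23648259 0.068     ]]
rack front corners [[ 0.68023076 -0.08731509  0.012     ]
 [ 0.40564781 -0.13320321  0.012     ]]
pad [[ 0.61346889 -0.21405763  0.08      ]]
rack corners [[ 0.44913728 -0.35615425  0.012     ]
 [ 0.72542448 -0.30705984  0.012     ]
 [ 0.68518536 -0.09040735  0.012     ]]
{'fx': 344.9381591336451, 'fy': 344.9381591336451, 'cx': 321.98419888868955, 'cy': 239.64777160665557, 'mount': array([[ 9.35590627e-04,  9.53219137e-01,  3.02278683e-01,
         7.71100079e-02],
       [ 9.99999453e-01, -7.50550092e-04, -7.28306086e-04,
        -2.53872054e-04],
       [-4.67360006e-04,  3.02279199e-01, -9.53219318e-01,
        -1.24075331e-01],
       [ 0.00000000e+00,  0.00000000e+00,  0.00000000e+00,
         1.00000000e+00]]), 'shot': 5}
[0.62473425 0.07709104 0.37440383]
[[ 9.99999468e-01  8.92325368e-04  5.17727798e-04 -6.24996549e-01]
 [-6.94079118e-04  9.53217373e-01 -3.02284897e-01  4.01257201e-02]
 [-7.63243613e-04  3.02284377e-01  9.53217485e-01 -3.79714869e-01]
 [ 0.00000000e+00  0.00000000e+00  0.00000000e+00  1.00000000e+00]]
```

View pics/w0.png

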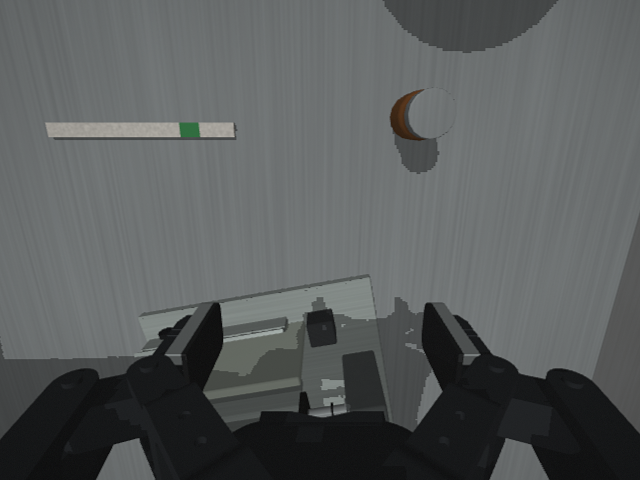

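>>> servo_tool:
  series:
    - [0, [0.06, -0.03, 0], [0, 0, 0.18]]
    - [0, [0.12, -0.06, 0], [0, 0, 0.36]]
    - [0, [0.18, -0.09, 0], [0, 0, 0.54]]
    - [0, [0.24, -0.12, 0], [0, 0, 0.72]]
    - [0, [0.295, -0.15, 0], [0, 0, 0.9]]

```text
clock: 1.58
eef_pos: [0.4884, 0.2702, 0.2506]
orientation: [-2.959, -1.055, -0.001]
force: [0.7, 0.7, 0.1]
grip_width: 0.999
grasp_force: 0.0
```

>>> servo_tool:
  series:
    - [0, [0, 0, 0], [0, 0, 0.18]]
    - [0, [0, 0, 0], [0, 0, 0.36]]
    - [0, [0, 0, 0], [0, 0, 0.559]]
    - [0, [0, 0, 0], [0, 0, 0.559]]

```text
clock: 2.08
eef_pos: [0.4893, 0.2687, 0.2504]
orientation: [-3.135, -0.209, -0.0]
force: [0.0, 0.1, 0.3]
grip_width: 1.0
grasp_force: 0.0
```

```bash
python3 - <<'E'
from h import *
s=env.get_state();p=eyes.snapshot('wrist');save(p,'w1.png');C=cam(p,s)
print(s['clock'],s['eef_pos'],R.from_rotvec(s['orientation']).as_matrix())
for t in ['divider','short_divider','stand']:
    for m in masks_of(p,t)[:3]:
        cs=max(cv2.findContours(m['mask'].astype(np.uint8),0,2)[0],key=cv2.contourArea)
        print(t,round(m['confidence'],2),np.round(m['location']),cv2.boundingRect(cs),cv2.minAreaRect(cs))
E
```

```text
2.075 [0.48934778 0.26873336 0.25037385] [[ 9.91116630e-01  1.32995530e-01  1.20219136e-04]
 [ 1.32995527e-01 -9.91116637e-01  3.30136166e-05]
 [ 1.23541850e-04 -1.67317371e-05 -9.99999992e-01]]
divider 0.62 [265. 226.] (251, 150, 28, 169) ((264.4999694824219, 233.99996948242188), (167.99996948242188, 26.999996185302734), 90.0)
short_divider 0.72 [342. 226.] (336, 175, 19, 101) ((344.8655090332031, 225.1184539794922), (14.668876647949219, 100.05250549316406), 3.6329505443573)
stand 0.69 [318. 198.] (248, 139, 126, 140) ((307.93414306640625, 208.08056640625), (125.43283081054688, 135.4657745361328), 2.385944128036499)
```

View pics/w1.png

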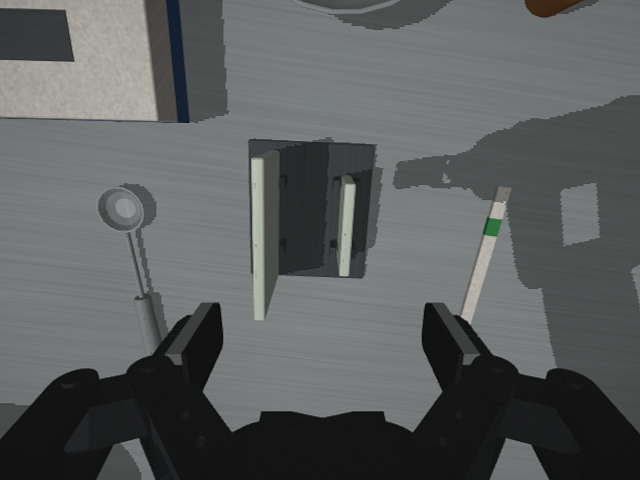

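The wrist view shows the divider's lit top face at columns about 252-264, rows 158-319. Next I'll get its edges precisely.

```bash
python3 - <<'E'
from h import *
s=env.get_state();p=eyes.snapshot('wrist');C=cam(p,s)
g=cv2.cvtColor(p['image'],cv2.COLOR_RGB2GRAY)
for r in (165,180,200,230,260,290,310,317): print(r,g[r,244:284])
print(g[148:170,257]); print(g[310:325,259])
E
```

```text
165 [123 124 124 126  99  57  66 139 185 191 189 187 185 183 181 179 180 167
 143 108  76  74  75  76  74  75  74  75  75  75  75  76  75  76  72  55
  41  40  42  43]
180 [120 120 120 123 107  73  55 138 184 189 189 186 185 183 180 178 180 170
 146 110  77  74  75  75  75  75  75  74  75  75  75  75  75  76  62  42
  43  43  43  42]
200 [122 122 122 124 113  80  56 107 162 187 189 185 184 182 179 178 178 171
 149 116  84  73  75  75  75  75  75  75  75  75  75  75  75  76  68  50
  41  41  43  44]
230 [124 124 125 126 128 109  73  56 141 185 186 184 182 180 178 177 176 174
 157 123  89  72  75  75  75  75  75  75  75  75  75  75  75  76  65  45
  41  43  43  44]
260 [126 126 125 126 125 128 101  57  95 156 184 184 180 178 176 176 176 176
 162 132  96  72  74  75  75  76  76  75  75  75  75  75  75  77  62  41
  42  42  43  43]
290 [124 123 123 122 121 121 121 121 107 147 180 179 178 176 175 175 174 176
 165 141 103  72  75  75  75  75  75  74  73  95 120 126 126 125 126 125
 125 125 125 127]
310 [126 126 127 128 128 128 129 129 129 141 165 176 176 175 174 173 173 173
 166 146 108  74  71  97 123 127 126 125 125 125 125 124 124 123 123 121
 122 122 122 123]
317 [126 127 127 128 126 126 127 127 125 132 158 176 177 175 174 174 173 172
 166 148 107 105 128 128 128 127 127 128 127 127 127 127 127 128 128 127
 127 127 127 126]
[ 66  66  66  66  66  66  65  71  78  83 135 159 185 185 183 183 183 183
 183 183 183 184]
[173 174 174 174 173 174 174 174 174 175 144 126 129 129 129]
```

```bash
python3 - <<'E'
from h import *
s=env.get_state();p=eyes.snapshot('wrist');C=cam(p,s)
a,b=back(p,C,[(256.8,158.2),(258.7,320)],.108); m=(a+b)/2
print(a,b,np.linalg.norm(a-b),np.degrees(np.arctan2(*(a-b)[1::-1])),m)
l,r=back(p,C,[(252,238),(263.3,238)],.108);print('thick',np.linalg.norm(l-r))
a2,b2=back(p,C,[(251.9,238),(263.3,238)],.108)
# short
Rt=R.from_rotvec(s['orientation']).as_matrix(); print('shift in tool',Rt.T@(m-s['eef_pos']))
# stand corners
print(back(p,C,[(249,139),(376,145),(363,278),(250,277)],.008))
E
```

```text
[0.53952402 0.32465153 0.108     ] [0.40169093 0.31238913 0.108     ] 0.1383774782003212 5.083970758725102 [0.47060747 0.31852033 0.108     ]
thick 0.009147287182710283
shift in tool [-0.01205793 -0.05196903  0.14231197]
[[0.54754751 0.35139763 0.008     ]
 [0.55903141 0.22194855 0.008     ]
 [0.41101399 0.21006441 0.008     ]
 [0.39476701 0.33954495 0.008     ]]
```

>>> servo_tool:
  series:
    - [0, [-0.006, -0.03, 0], [0, 0, 0.044]]
    - [0, [-0.012, -0.052, 0.02], [0, 0, 0.044]]
    - [0, [-0.012, -0.052, 0.05], [0, 0, 0.044]]
    - [0, [-0.012, -0.052, 0.08], [0, 0, 0.044]]
    - [0, [-0.012, -0.052, 0.08], [0, 0, 0.044]]

```text
clock: 3.0
eef_pos: [0.4689, 0.3178, 0.1672]
orientation: [3.136, 0.139, -0.009]
force: [0.0, -0.4, 0.6]
grip_width: 1.0
grasp_force: 0.0
```

```bash
python3 - <<'E'
from h import *
s=env.get_state();p=eyes.snapshot('wrist');save(p,'w2.png');C=cam(p,s)
print(s['eef_pos'],np.degrees(np.arctan2(*R.from_rotvec(s['orientation']).as_matrix()[1::-1,0])))
for m in masks_of(p,'divider')[:2]: print(m['confidence'],m['location'])
E
```

```text
[0.46885393 0.31778993 0.16722612] 5.063340938352499
0.98 [320.9, 246.5]
```

View pics/w2.png

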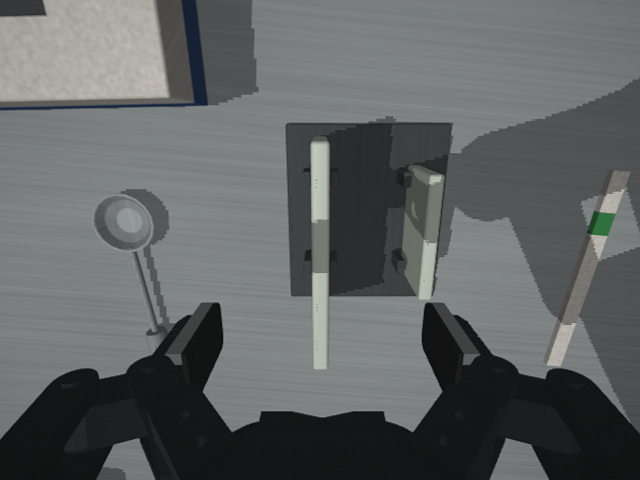

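The divider is centred between the fingers (column about 320, vertical, rows 137-368), so I'll descend and grip.

>>> servo_tool:
  series:
    - [0, [0, 0, 0.04], [0, 0, 0]]
    - [0, [0, 0, 0.084], [0, 0, 0]]
    - [100, [0, 0, 0.084], [0, 0, 0]]
    - [255, [0, 0, 0.084], [0, 0, 0]]
    - [255, [0, 0, 0.084], [0, 0, 0]]

```text
clock: 3.72
eef_pos: [0.4725, 0.3196, 0.0895]
orientation: [-3.136, -0.138, -0.007]
force: [0.6, 0.3, -0.2]
grip_width: 0.377
grasp_force: 0.0
```

>>> servo_tool:
  series:
    - [255, [0, 0, 0], [0, 0, 0]]
    - [255, [0, 0, 0], [0, 0, 0]]
    - [255, [0, 0, 0], [0, 0, 0]]

```text
clock: 4.1
eef_pos: [0.4719, 0.3192, 0.0883]
orientation: [-3.137, -0.138, -0.004]
force: [0.2, -0.3, 6.2]
grip_width: 0.109
grasp_force: 59.5
```

>>> servo_tool:
  series:
    - [255, [0, 0, -0.02], [0, 0, 0]]
    - [255, [0, 0, -0.06], [0, 0, 0]]
    - [255, [0, 0, -0.1], [0, 0, 0]]
    - [255, [0, 0, -0.14], [0, 0, 0]]
    - [255, [0, 0, -0.16], [0, 0, 0]]

```text
clock: 4.72
eef_pos: [0.4713, 0.3191, 0.2499]
orientation: [-3.137, -0.138, -0.006]
force: [-0.3, 0.4, -1.1]
grip_width: 0.109
grasp_force: 58.4
```

```bash
python3 - <<'E'
from h import *
s=env.get_state();print(s)
for n in ['scene','side']:
    p=eyes.snapshot(n); save(p,n+'1.png'); C=cam(p)
    for t in ['divider','short_divider','stop','buffer_face','fitted_a','rack']:
        for m in masks_of(p,t)[:3]:
            print(n,t,round(m['confidence'],2),np.round(m['location']),cv2.boundingRect(m['mask'].astype(np.uint8)))
    if n=='side': cv2.imwrite('pics/sidecrop.png',cv2.cvtColor(cv2.resize(p['image'][140:260,250:410],None,fx=5,fy=5,interpolation=cv2.INTER_CUBIC),cv2.COLOR_RGB2BGR))
    else: cv2.imwrite('pics/scenecrop.png',cv2.cvtColor(cv2.resize(p['image'][230:365,195:355],None,fx=4.4,fy=4.4,interpolation=cv2.INTER_CUBIC),cv2.COLOR_RGB2BGR))
E
```

```text
{'clock': 4.725, 'joint_pos': array([ 4.64302489e-01, -8.22301027e-02,  1.74713731e+00,  5.26539940e-05,
        1.47238054e+00,  1.94731197e+00]), 'qd': array([ 0.00038076, -0.08431718, -0.13065475, -0.00108904,  0.26635885,
       -0.0004104 ]), 'tau': array([ 5.25342766e-02, -3.39065409e+01, -3.74066126e+01,  2.98977575e-03,
       -1.24961436e-01, -2.44627546e-05]), 'eef_pos': array([0.47133242, 0.31905275, 0.24987156]), 'orientation': array([-3.13675807, -0.13776358, -0.00613617]), 'force': array([-0.29749977,  0.41693445, -1.12673589]), 'moment': array([ 0.03113903, -0.04338242, -0.02637916]), 'grasp_force': 58.4199857711792, 'grip_width': 0.10852051318524669}
scene divider 0.95 [376. 132.] (352, 109, 42, 43)
scene short_divider 0.57 [354. 186.] (344, 177, 23, 20)
scene short_divider 0.29 [319. 220.] (290, 203, 47, 31)
scene stop 0.82 [308. 301.] (281, 280, 38, 40)
scene buffer_face 0.72 [354. 188.] (343, 176, 26, 23)
scene buffer_face 0.64 [287. 287.] (282, 280, 17, 15)
scene buffer_face 0.24 [133. 328.] (71, 274, 119, 110)
scene fitted_a 0.81 [260. 303.] (229, 278, 62, 55)
scene fitted_a 0.62 [284. 263.] (260, 243, 58, 46)
scene rack 0.67 [270. 295.] (208, 250, 129, 102)
side divider 0.55 [341. 312.] (308, 296, 68, 31)
side short_divider 0.72 [340. 328.] (322, 325, 35, 8)
side short_divider 0.43 [317. 148.] (280, 122, 76, 41)
side stop 0.61 [291. 191.] (285, 178, 30, 30)
side buffer_face 0.47 [229. 322.] (189, 289, 81, 71)
side fitted_a 0.67 [328. 174.] (298, 161, 55, 25)
side fitted_a 0.62 [307. 216.] (299, 208, 15, 15)
side rack 0.8 [297. 217.] (284, 180, 89, 53)
```

View pics/sidecrop.png

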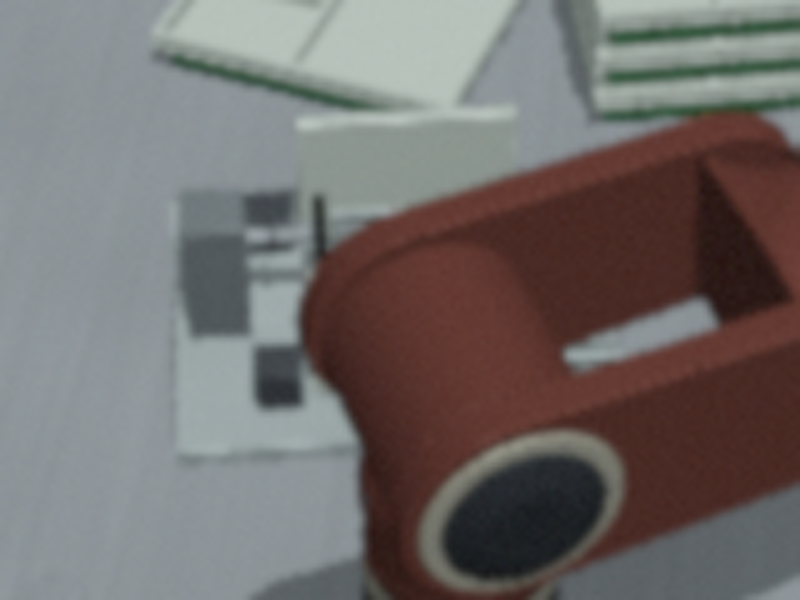

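The plate is held. The rack sits at a yaw of about 10° with its origin near (0.548, -0.227), and the stop is on the middle slot. I'll carry the plate over high.

>>> servo_tool:
  series:
    - [255, [0, 0.02, 0], [0, 0, 0]]
    - [255, [0, 0.06, 0], [0, 0, 0]]
    - [255, [0, 0.105, 0], [0, 0, 0]]
    - [255, [0, 0.15, 0], [0, 0, 0]]
    - [255, [0, 0.2, 0], [0, 0, 0]]

```text
clock: 6.05
eef_pos: [0.4879, 0.1172, 0.2465]
orientation: [3.138, 0.138, 0.001]
force: [1.3, 0.1, -1.2]
grip_width: 0.109
grasp_force: 58.6
```

>>> servo_tool:
  series:
    - [255, [0, 0.05, 0], [0, 0, 0]]
    - [255, [-0.004, 0.1, 0], [0, 0, -0.02]]
    - [255, [-0.008, 0.15, 0], [0, 0, -0.04]]
    - [255, [-0.012, 0.2, 0], [0, 0, -0.06]]
    - [255, [-0.017, 0.24, 0], [0, 0, -0.087]]

```text
clock: 6.68
eef_pos: [0.4914, -0.1239, 0.2466]
orientation: [3.129, 0.273, 0.0]
force: [-0.2, -0.0, -0.9]
grip_width: 0.113
grasp_force: 58.6
```

>>> servo_tool:
  series:
    - [255, [0, 0.04, 0], [0, 0, 0]]
    - [255, [0, 0.08, 0], [0, 0, 0]]
    - [255, [0, 0.105, 0], [0, 0, 0]]
    - [255, [0, 0.114, 0], [0, 0, 0]]
    - [255, [0, 0.114, 0], [0, 0, 0]]

```text
clock: 7.3
eef_pos: [0.5119, -0.2332, 0.2462]
orientation: [-3.129, -0.274, 0.001]
force: [-0.2, 0.9, -1.8]
grip_width: 0.113
grasp_force: 58.6
```

```bash
python3 - <<'E'
from h import *
s=env.get_state();p=eyes.snapshot('wrist');save(p,'w3.png');C=cam(p,s)
print(s['clock'],s['eef_pos'],s['force'],s['grip_width'],np.degrees(np.arctan2(*R.from_rotvec(s['orientation']).as_matrix()[1::-1,0])))
o=np.array([.5476,-.2265,0]);a=np.radians(10)
P=lambda x,y,z:o+[x*np.cos(a)-y*np.sin(a),x*np.sin(a)+y*np.cos(a),z]
names=dict(cor1=P(.16,.115,.012),cor2=P(.16,-.115,.012),face=P(.06,0,.08),fa=P(.075,.07,.112),fb=P(.075,-.07,.112),hous=P(.11,0,.104),rail=P(.055,0.0125,.047))
for k,v in names.items(): print(k,proj(p,C,v).round(1))
for t in ['stop','buffer_face','fitted_a','divider']:
    for m in masks_of(p,t)[:3]: print(t,round(m['confidence'],2),np.round(m['location']),cv2.boundingRect(m['mask'].astype(np.uint8)))
E
```

```text
7.3 [ 0.51193105 -0.2332206   0.24618659] [-0.18328843  0.90320489 -1.75446012] 0.11286085682861476 9.999561554050898
cor1 [[191.9 -11.1]]
cor2 [[451.7 -11. ]]
face [[321.4 104.6]]
fa [[218.9  77.8]]
fb [[423.7  77.9]]
hous [[321.3  22.8]]
rail [[307.3 113.3]]
stop 0.79 [313.  38.] (286, 0, 59, 112)
buffer_face 0.63 [315.  87.] (294, 39, 47, 72)
fitted_a 0.94 [401. 147.] (376, 48, 49, 224)
fitted_a 0.87 [235. 153.] (209, 50, 52, 224)
divider 0.67 [320. 276.] (305, 147, 33, 270)
```

View pics/w3.png

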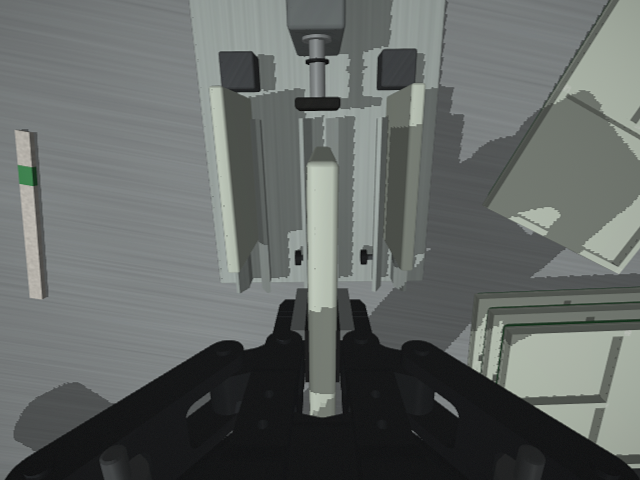

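The wrist view shows the held plate at columns 307-338. The pad is at (318,104), about 4 px left of where my rough estimate put it, and the fitted plates' far ends are near row 87. I'll fit the rack pose to the edges.

```bash
python3 - <<'E'
from h import *
s=env.get_state();p=eyes.snapshot('wrist')
g=cv2.cvtColor(p['image'],cv2.COLOR_RGB2GRAY)
for r in (100,110,130): print(r,'L',g[r,206:236],'R',g[r,398:430])
for r in (180,220,): print(r,'L',g[r,214:250],'R',g[r,390:424])
print('Lend',g[78:96,215],'Rend',g[78:96,419])
print('Lnear',g[262:280,234],g[262:280,238],'Rnear',g[255:280,408])
print('padrow',g[102,288:348],'padcol',g[92:116,318])
print('plate',g[175,300:345],g[250,300:345],g[150:170,322])
E
```

```text
100 L [156 158 160 159 155 161 176 190 194 192 191 190 189 188 187 188 179 157
 129  95  73  76  76  76  76  76  76  76  76  76] R [109 108 108 108 108 108 108 109 108 108 108 107 108  91 139 179 184 188
 186 185 184 182 183 181 181 179 161 117  90 101 101 101]
110 L [157 157 158 160 159 155 161 177 191 194 192 191 189 189 187 187 188 180
 154 126  93  74  76  77  76  77  76  76  77  76] R [108 108 108 109 108 108 108 108 108 108 108 107 106 140 172 183 188 187
 186 185 183 183 181 181 182 168 127  98 101 102 102 103]
130 L [159 157 156 156 157 159 159 155 160 177 191 194 192 191 190 189 188 187
 188 176 151 121  88  74  77  77  77  77  77  76] R [ 75  75  75  75  75  75  75  75  75  75  75  76  94 109 116 121 121 120
 120 119 119 120 119 117 117 107  99 103 103 103 104 102]
180 L [156 158 159 160 158 160 176 192 194 192 191 189 189 187 185 183 167 139
 105  78  77  78  77  77  77  77  78  78  77  78  77  77  77  77  77  78] R [ 75  75  76  75  75  76  75  75  76  76  76  75  76  76  75  75  79  97
 112 119 121 121 120 121 120 120 120 120 117 103  97 103 104 104]
220 L [137 154 158 1
[... 809 characters left out ...]
34  32  32  33  33  33  32  31  32  33
  32  33  32  33  33  32  34  34  34  33  34  33  33  31  33  30  25  47
  90 108 104 104 103 102] padcol [143 143 144 145 150  94  38  28  32  32  33  33  33  31  32  30  29  21
  12  85 161 164 162 163]
plate [ 97 134 159 157 148 115 120 163 180 183 189 195 198 198 197 197 195 195
 194 193 192 193 191 190 189 189 188 188 187 186 185 184 181 172 159 148
 137 117 105 108 106 105 104 104 104] [ 64  85  99 122 148 153 139 134 162 181 185 191 196 197 196 195 195 194
 192 192 191 190 189 188 188 187 185 185 184 184 184 184 176 162 149 139
 117 107 115 107  98  98  99  99  99] [ 84  84  84  84  84  84  84  84  83  83  87 112 137 148 156 165 176 189
 191 191]
```

```bash
python3 - <<'E'
from h import *
from scipy.optimize import least_squares
s=env.get_state();p=eyes.snapshot('wrist');C=cam(p,s)
def P(q,x,y,z): c,d=np.cos(q[2]),np.sin(q[2]); return [q[0]+x*c-y*d,q[1]+x*d+y*c,z]
M=[(.075,.07,.112),(-.065,.07,.112),(.075,-.07,.112),(-.065,-.07,.112)]
U=np.array([(216.2,87.5),(234.6,272),(419,84),(406.8,270.5)])
f=lambda q:(proj(p,C,[P(q,*m) for m in M])-U).ravel()
r=least_squares(f,[.5476,-.2265,.1745]);q=r.x
print(q,np.degrees(q[2]),r.fun.round(1))
print('pad top/bot face',proj(p,C,[P(q,.06,0,.098),P(q,.06,0,.062),P(q,.06,.017,.08),P(q,.06,-.017,.08)]).round(1),'obs col 295.8,341.5 rows ~97-111')
# held plate
Rt=R.from_rotvec(s['orientation']).as_matrix();e=s['eef_pos']
a=back(p,C,[(322.0,162),(323,250)],e[2]+.020); print('plate in tool',(a-e)@Rt)
c,d=np.cos(q[2]),np.sin(q[2]); v=e[:2]-q[:2]; print('TCP in stop frame',v@[c,d],v@[-d,c])
E
```

```text
[ 0.5433939  -0.22516363  0.19090989] 10.93833109846883 [-0.3 -1.2 -0.2  1.8  0.3 -0.8  0.2  1.1]
pad top/bot face [[318.1 109.2]
 [318.6 111.7]
 [296.8 110.8]
 [339.9 110.2]] obs col 295.8,341.5 rows ~97-111
plate in tool [[ 0.06833404  0.00041273 -0.01999253]
 [ 0.04078985  0.00075855 -0.01999557]]
TCP in stop frame -0.03209125797875843 -0.0013289434279088617
```

>>> servo_tool:
  series:
    - [255, [0, -0.0018, 0], [0, 0, -0.0164]]
    - [255, [0, -0.0018, 0.03], [0, 0, -0.0164]]
    - [255, [0, -0.0018, 0.07], [0, 0, -0.0164]]
    - [255, [0, -0.0018, 0.105], [0, 0, -0.0164]]
    - [255, [0, -0.0018, 0.112], [0, 0, -0.0164]]

```text
clock: 8.28
eef_pos: [0.51, -0.2304, 0.1312]
orientation: [-3.124, -0.3, 0.007]
force: [0.3, -0.1, -1.3]
grip_width: 0.108
grasp_force: 58.6
```

>>> servo_tool:
  series:
    - [255, [0, 0, 0], [0, 0, 0]]

```text
clock: 8.4
eef_pos: [0.512, -0.2317, 0.1348]
orientation: [3.127, 0.3, 0.0]
force: [0.2, 0.5, -1.2]
grip_width: 0.107
grasp_force: 58.6
```

```bash
cat >> h.py <<'E'
def chk():
    s=env.get_state();e=s['eef_pos'];q=[0.5434,-0.2252,.1909];c,d=np.cos(q[2]),np.sin(q[2]); v=e[:2]-q[:2]
    X=R.from_rotvec(s['orientation']).as_matrix()
    print(s['clock'],'stop x,y,z',v@[c,d],v@[-d,c],e[2],'yaw',np.degrees(np.arctan2(*X[1::-1,0])),'z',X[:,2].round(4),'F',s['force'].round(1),'M',s['moment'].round(2)); return s
E
python3 - <<'E'
from h import *
s=chk();p=eyes.snapshot('wrist');save(p,'w4.png')
E
```

```text
8.4 stop x,y,z -0.03204079758485785 -0.0004011501485027706 0.13481966625988534 yaw 10.968715619544406 z [ 2.e-04 -1.e-04 -1.e+00] F [ 0.2  0.5 -1.2] M [ 0.01  0.01 -0.01]
```

View pics/w4.png

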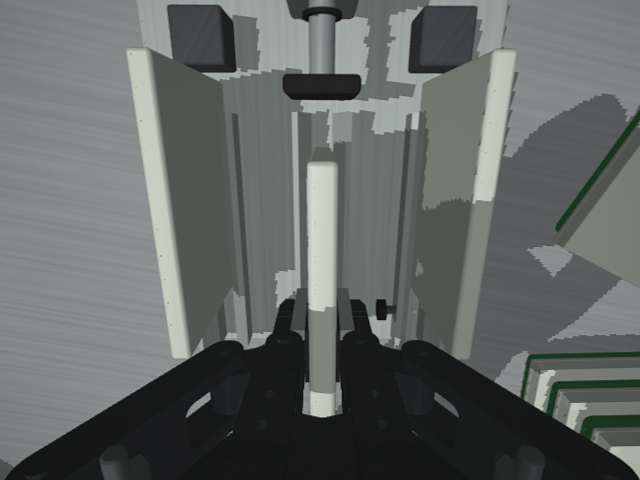

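The plate (column 322) lines up with the pad (column 322) and sits midway between the fitted plates, so I'll lower it.

>>> servo_tool:
  series:
    - [255, [0, -0.0005, 0.01], [0, 0, 0]]
    - [255, [0, -0.0005, 0.02], [0, 0, 0]]
    - [255, [0, -0.0005, 0.03], [0, 0, 0]]
    - [255, [0, -0.0005, 0.037], [0, 0, 0]]
    - [255, [0, -0.0005, 0.037], [0, 0, 0]]

```text
clock: 9.07
eef_pos: [0.5111, -0.2308, 0.0962]
orientation: [-3.126, -0.3, 0.002]
force: [-0.4, -0.4, -0.8]
grip_width: 0.111
grasp_force: 58.6
```

```bash
python3 -c "
from h import *
chk()"
```

```text
9.075 stop x,y,z -0.03277434784295666 0.000612047124336507 0.09619258801895277 yaw 10.947648225794023 z [-0.0017  0.001  -1.    ] F [-0.4 -0.4 -0.8] M [-0.03  0.03 -0.04]
```

>>> servo_tool:
  series:
    - [255, [0, 0, 0.0015], [0, 0, 0]]
    - [255, [0, 0, 0.003], [0, 0, 0]]
    - [255, [0, 0, 0.003], [0, 0, 0]]

```text
clock: 9.45
eef_pos: [0.5117, -0.2312, 0.0944]
orientation: [3.127, 0.3, 0.0]
force: [-0.1, -0.7, -1.2]
grip_width: 0.111
grasp_force: 58.6
```

>>> servo_tool:
  series:
    - [255, [0, 0, 0.001], [0, 0, 0]]
    - [255, [0, 0, 0.001], [0, 0, 0]]

```text
clock: 9.7
eef_pos: [0.5116, -0.2311, 0.0933]
orientation: [-3.127, -0.3, 0.0]
force: [-0.1, -0.1, -1.2]
grip_width: 0.107
grasp_force: 58.6
```

>>> servo_tool:
  series:
    - [255, [0, 0, 0.001], [0, 0, 0]]
    - [255, [0, 0, 0.001], [0, 0, 0]]

```text
clock: 9.95
eef_pos: [0.5118, -0.2312, 0.0925]
orientation: [3.127, 0.3, 0.0]
force: [-0.4, 0.3, -0.2]
grip_width: 0.113
grasp_force: 58.9
```

>>> servo_tool:
  series:
    - [255, [0, 0, 0.0005], [0, 0, 0]]
    - [255, [0, 0, 0.0005], [0, 0, 0]]

```text
clock: 10.2
eef_pos: [0.5118, -0.2313, 0.0924]
orientation: [3.127, 0.3, 0.0]
force: [-2.3, 0.8, 3.7]
grip_width: 0.106
grasp_force: 59.4
```

On the floor (Fz has stepped up by about 5 N). Now I'll slide it towards the pad.

>>> servo_tool:
  series:
    - [255, [0.005, 0, 0], [0, 0, 0]]
    - [255, [0.01, 0, 0], [0, 0, 0]]
    - [255, [0.015, 0, 0], [0, 0, 0]]
    - [255, [0.018, 0, 0], [0, 0, 0]]
    - [255, [0.018, 0, 0], [0, 0, 0]]

```text
clock: 10.82
eef_pos: [0.5302, -0.2279, 0.0923]
orientation: [3.126, 0.3, 0.002]
force: [-2.0, -0.3, 5.4]
grip_width: 0.111
grasp_force: 59.6
```

```bash
python3 -c "
from h import *
chk()"
```

```text
10.825 stop x,y,z -0.013513591303148172 -0.00014216112651435468 0.09228762578157015 yaw 10.963362582266496 z [ 1.3e-03 -6.0e-04 -1.0e+00] F [-2.  -0.3  5.4] M [-0.05  0.15 -0.01]
```

>>> servo_tool:
  series:
    - [255, [0.002, 0, 0], [0, 0, 0]]
    - [255, [0.004, 0, 0], [0, 0, 0]]
    - [255, [0.006, 0, 0], [0, 0, 0]]
    - [255, [0.007, 0, 0], [0, 0, 0]]
    - [255, [0.007, 0, 0], [0, 0, 0]]

```text
clock: 11.45
eef_pos: [0.5356, -0.2269, 0.0924]
orientation: [3.127, 0.3, -0.004]
force: [-8.7, -1.1, 8.8]
grip_width: 0.105
grasp_force: 60.2
```

```bash
python3 -c "
from h import *
chk();p=eyes.snapshot('wrist');save(p,'w5.png');g=cv2.cvtColor(p['image'],cv2.COLOR_RGB2GRAY)
print(g[0:170:1,322])"
```

```text
11.45 stop x,y,z -0.007995063238448804 -0.00017833571577513033 0.09242132234890144 yaw 10.958981109678826 z [-2.3e-03 -8.0e-04 -1.0e+00] F [-8.7 -1.1  8.8] M [-0.09  0.84  0.01]
[ 79  79  75  73  85 154 158 155 156 156 156 156 156 156 156 157 157 156
 157 157 157 157 157 157 158 157 157 158 157 158 159 158 158 158 158 159
 158 158 159 158 160 159 159 159 162 138  62  36  39  41  39  41  36  16
  83 158 161 159 159 160 160 159 159 160 160 159 159 159 159 159 159 159
 159 159 159 160 160 160 160 160 159 160 161 160 160 160 159 160 160 159
 159 160 160 160 160 160 160 160 160 159 160 160 160 161 160 160 160 159
 160 160 160 159 160 160 159 160 160 160 160 160 160 160 160 159 160 159
 161 165 113 104 106 110  57  27  32  33  36  36  40  39  40  40  41  41
  41  41  40  40  40  40  40  39  38  36  35  35  26  98 101 100  97 125
 153 172 183 192 205 217 222 222]
```

View pics/w5.png

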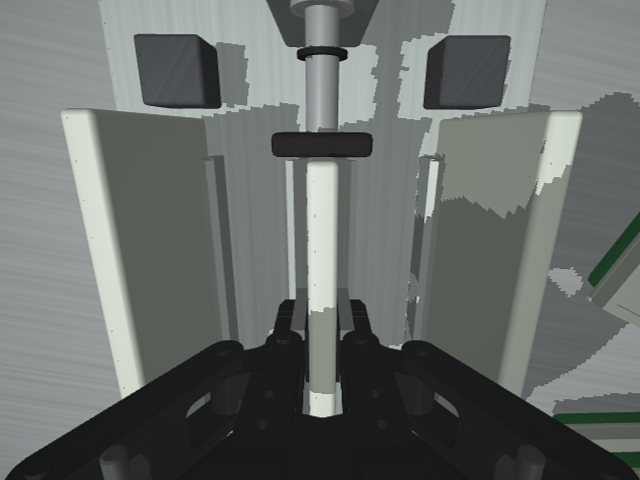

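The plate touches the pad (front edge at row 158). The ring is at rows 45-54 and the housing above it, so a gap remains. I'll press on.

>>> servo_tool:
  series:
    - [255, [0.002, 0, -0.0002], [0, 0, 0]]
    - [255, [0.004, 0, -0.0002], [0, 0, 0]]
    - [255, [0.006, 0, -0.0002], [0, 0, 0]]
    - [255, [0.009, 0, -0.0002], [0, 0, 0]]
    - [255, [0.009, 0, -0.0002], [0, 0, 0]]

```text
clock: 12.12
eef_pos: [0.5437, -0.2254, 0.0925]
orientation: [3.127, 0.3, -0.007]
force: [-10.8, -1.7, 10.5]
grip_width: 0.109
grasp_force: 60.4
```

```bash
python3 -c "
from h import *
s=chk();p=eyes.snapshot('wrist');save(p,'w6.png');g=cv2.cvtColor(p['image'],cv2.COLOR_RGB2GRAY);C=cam(p,s)
print(g[0:60,322]);print(g[125:170,322]);print(g[20:50,305],g[20:50,340])
q=[0.5434,-0.2252,.1909];c,d=np.cos(q[2]),np.sin(q[2])
f=lambda x,z:proj(p,C,[q[0]+x*c,q[1]+x*d,z]).round(1)
for k in range(60,112,5): print(k,f(k/1e3,.08),f(k/1e3,.09),f(k/1e3,.098))
q=eyes.snapshot('side');m=q['image'][165:215,270:350];cv2.imwrite('pics/s2.png',cv2.cvtColor(cv2.resize(m,None,fx=8,fy=8,interpolation=cv2.INTER_CUBIC),cv2.COLOR_RGB2BGR))
"
```

```text
12.125 stop x,y,z 0.0002151514536045945 -0.00020520931249505875 0.09250331917643638 yaw 10.960654908429078 z [-4.4e-03 -9.0e-04 -1.0e+00] F [-10.8  -1.7  10.5] M [-0.17  1.34  0.04]
[111 110 108 107 105 104  98  91  85  79  72  65  66  65  66  65  66  66
  66  66  64  82 155 159 158 158 158 158 163  94  79  76  73 100 156 160
 158 158 159 158 159 159 158 159 162 137  60  35  38  39  40  39  35  16
  83 157 161 159 159 159]
[159 160 163 111 103 105 110  57  28  30  34  36  36  39  39  39  40  40
  40  41  41  40  41  40  40  40  39  39  35  37  34  28  78  99 100  97
 120 149 171 182 191 203 216 222 222]
[ 66  63  56 150 154 152 151 151 152 156  97  79  80  80  79  78 102 104
 103 103 102 101 101 100  98  99 102  50  30  33] [ 66  65  63 104 120 122 121 120 121 123  99  80  80  78  76  76  76  73
  73  73  73  77  77  70  63  63  65  49  30  25]
60 [[320.6 176.8]] [[320.4 180.5]] [[320.3 183.9]]
65 [[320.6 163.8]] [[320.4 166.6]] [[320.3 169.1]]
70 [[320.6 150.5]] [[320.4 152.3]] [[320.3 153.9]]
75 [[320.6 136.9]] [[320.4 137.6]] [[320.3 138.2]]
80 [[320.6 123. ]] [[320.4 122.6]] [[320.3 122.2]]
85 [[320.6 108.7]] [[320.4 107.1]] [[320.3 105.7]]
90 [[320.6  94.1]] [[320.4  91.3]] [[320.3  88.7]]
95 [[320.6  79.1]] [[320.4  75. ]] [[320.3  71.2]]
100 [[320.6  63.7]] [[320.4  58.3]] [[320.3  53.3]]
105 [[320.6  48. ]] [[320.4  41.2]] [[320.3  34.8]]
110 [[320.6  31.9]] [[320.4  23.5]] [[320.3  15.8]]
```

View pics/w6.png

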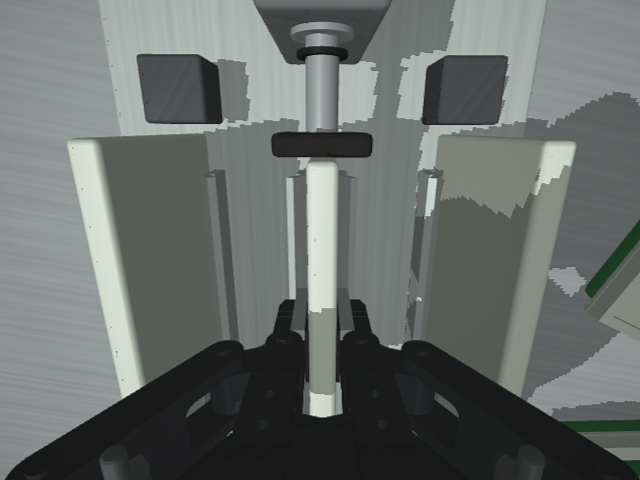

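```bash
python3 -c "
from h import *
s=chk();p=eyes.snapshot('wrist');C=cam(p,s);g=cv2.cvtColor(p['image'],cv2.COLOR_RGB2GRAY)
q=[0.5434,-0.2252,.1909];c,d=np.cos(q[2]),np.sin(q[2])
P=lambda x,y,z:[q[0]+x*c-y*d,q[1]+x*d+y*c,z]
print('fitted ends',proj(p,C,[P(.075,.07,.112),P(.075,-.07,.112)]).round(1)); print(g[128:150,86],g[128:150,558])
w=cv2.imread('pics/w3.png',0); print('w3 col318',w[20:72,318]); print('w3 col 311',w[20:72,311])
s3=dict(eef_pos=np.array([.51193,-.23322,.24619]),orientation=np.array([-3.1295,-.2738,.001])); C3=cam(p,s3)
for k in (85,90,95,100,105,110): print(k,proj(p,C3,[P(k/1e3,0,.08),P(k/1e3,0,.09),P(k/1e3,0,.093),P(k/1e3,0,.104)])[:,1].round(1))
"
```

```text
12.225 stop x,y,z 0.0002047077673531494 -0.00021965677253538412 0.09251276172269583 yaw 10.955440860693438 z [-4.2e-03 -9.0e-04 -1.0e+00] F [-10.9  -1.9  10.3] M [-0.23  1.27 -0.03]
fitted ends [[ 79.  139.2]
 [561.1 139.8]]
[150 149 150 153 153 153 152 153 154 127 109 135 163 176 189 201 213 220
 220 220 220 219] [ 97  98  97  97  97  98  97  97  99  99  98  93 114 144 165 175 184 194
 204 210 211 211]
w3 col318 [102 102 102 103 100  97  93  92  80  66  55  56  54  50 123 127 129  89
  60 101 120 121 121 120 120 121 121 121 121 121 121 121 122 122 122 122
 124 129  56  25  28  34 122 125 124 124 124 123 124 124 125 124]
w3 col 311 [103 103 104 103 102  98  95  92  82  67  56  54  55  51  99 129 134 105
  66  88 118 121 121 120 120 120 120 119 120 120 120 120 119 119 119 120
 119 124  80  37  29  20  45 118 120 118 118 118 117 118 117 118]
85 [75.1 73.  72.4 69.9]
90 [67.9 65.6 64.8 62. ]
95 [60.6 58.  57.2 54. ]
100 [53.2 50.3 49.4 45.8]
105 [45.8 42.6 41.5 37.6]
110 [38.2 34.7 33.6 29.3]
```

View pics/s2.png

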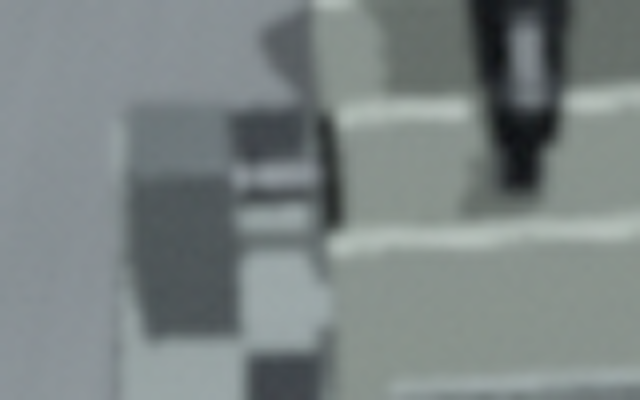

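>>> servo_tool:
  series:
    - [255, [0.002, 0, -0.0001], [0, 0, 0]]
    - [255, [0.004, 0, -0.0002], [0, 0, 0]]
    - [255, [0.0058, 0, -0.0002], [0, 0, 0]]
    - [255, [0.0058, 0, -0.0002], [0, 0, 0]]
    - [255, [0.0058, 0, -0.0002], [0, 0, 0]]

```text
clock: 12.9
eef_pos: [0.5487, -0.2244, 0.0926]
orientation: [3.127, 0.3, -0.01]
force: [-12.4, -2.6, 11.5]
grip_width: 0.106
grasp_force: 60.7
```

```bash
python3 -c "
from h import *
s=chk();p=eyes.snapshot('wrist');save(p,'w7.png');C=cam(p,s);g=cv2.cvtColor(p['image'],cv2.COLOR_RGB2GRAY)
print(g[24:60,322],g[150:170,322])
q=[0.5434,-0.2252,.1909];c,d=np.cos(q[2]),np.sin(q[2])
P=lambda x,y,z:[q[0]+x*c-y*d,q[1]+x*d+y*c,z]
for k in (70,75,104,106,108,110,112): print(k,proj(p,C,[P(k/1e3,0,.08),P(k/1e3,0,.09),P(k/1e3,0,.093),P(k/1e3,0,.104)])[:,1].round(1))
cv2.imwrite('pics/w7c.png',cv2.resize(cv2.imread('pics/w7.png')[0:180,200:440],None,fx=3,fy=3,interpolation=cv2.INTER_CUBIC))
"
```

```text
12.9 stop x,y,z 0.005314592549172774 -0.00020711363102100192 0.09260137008817969 yaw 10.959096000598889 z [-0.006 -0.001 -1.   ] F [-12.4  -2.6  11.5] M [-0.28  1.62 -0.  ]
[107 106 102  95  89  82  74  66  66  67  67  66  67  66  65  83 156 160
 159 159 158 161 146  93  53  38  39  40  36  20  59 105 105 134 158 159] [ 38  39  39  36  37  35  22  78 100 100  97 119 147 170 181 190 204 215
 222 222]
70 [164.1 166.8 167.8 171.5]
75 [150.8 152.5 153.1 155.6]
104 [67.1 62.  60.3 53.3]
106 [60.8 55.2 53.3 45.5]
108 [54.6 48.4 46.3 37.7]
110 [48.2 41.4 39.2 29.8]
112 [41.8 34.4 32.  21.8]
```

View pics/w7c.png

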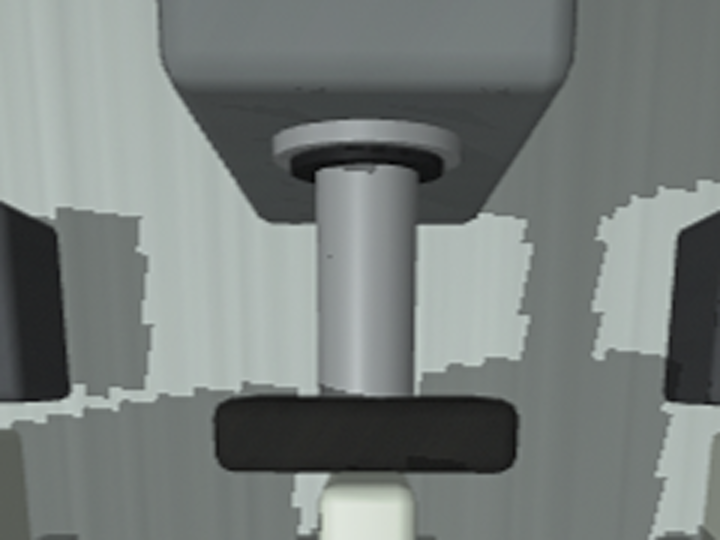

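The ring now meets the housing's collar at crop (365,160), with the pad pressed in about 14 mm. I'll add a small nudge and check that it holds steady.

>>> servo_tool:
  series:
    - [255, [0.0005, 0, 0], [0, 0, 0]]
    - [255, [0.0005, 0, 0], [0, 0, 0]]
    - [255, [0.0005, 0, 0], [0, 0, 0]]
    - [255, [0.0005, 0, 0], [0, 0, 0]]
    - [255, [0.0005, 0, 0], [0, 0, 0]]

```text
clock: 13.58
eef_pos: [0.5489, -0.2244, 0.0926]
orientation: [3.127, 0.3, -0.01]
force: [-13.7, -2.0, 11.4]
grip_width: 0.111
grasp_force: 60.7
```

```bash
python3 -c "
from h import *
s=chk();p=eyes.snapshot('wrist');g=cv2.cvtColor(p['image'],cv2.COLOR_RGB2GRAY)
print(g[36:60,322],g[150:168,322])
p=eyes.snapshot('side')
for t in ['short_divider','divider']: print([(m['confidence'],m['location']) for m in masks_of(p,t)[:2]])
if -16<s['force'][0]<-8 and s['force'][2]>2: print(env.sign_off())
"
```

```text
13.575 stop x,y,z 0.005592061550495108 -0.00021991345119071627 0.092609195403734 yaw 10.958586441203217 z [-0.0066 -0.001  -1.    ] F [-13.7  -2.   11.4] M [-0.3   1.78  0.03]
[ 67  66  67  65  84 156 160 158 158 159 161 146  93  53  39  40  36  15
  84 158 160 159 158 159] [ 38  39  37  36  36  35  27  78 100 100  97 119 148 169 180 190 203 215]
[(0.96, [338.0, 323.3]), (0.45, [361.4, 284.1])]
[(0.96, [337.4, 184.4])]
the job is handed in; nothing more can be done
None
```

The job is handed in at 13.6 s: the large divider stands upright on the floor of the middle slot, still gripped, holding the pad pressed in about 14.5 mm with the black ring at the grey housing's collar; the arm moved nothing else that I could see.

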